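One washer from the feeder

ROBOT

A 6-joint arm with a two-finger parallel gripper is mounted at the origin on a cart in front of the work surface, level with it; the furniture and walls round the work are solid. World frame = base frame: x ahead of the robot, y to its left, z up, the work surface at z = 0. Lengths are in mm, angles in rad, forces in N, time in s.
With the tool pointing down it reaches from about 350 to 975 mm from the base axis. Payload 7.1 kg.
Tool frame: the origin (TCP) lies at the very end of the fingers, on their centre line; the grasp point (between the pads) lies 19 mm behind it (ctrl.grasp_offset is the distance from the TCP to the grasp point, in mm); z points along the fingers, y is the line along which they close (so a half turn about z gives the same grasp; the last joint's range is limited). The gripper opens to 88 mm and grips with 3 to 60 N. Pads are 20 mm wide; open, the fingers measure 115 mm over their backs; the gripper's body (75 mm by 178 mm) begins 61 mm behind the grasp point.
Start: joints at [-1.147, 0.423, 1.63, -0, 1.089, -0.019], TCP at [267.809, -564.697, 222.675] pointing down, gripper open.
Joint ranges: [-3, 3], [-0.9, 2.11], [0.09, 2.58], [-1.31, 4.45], [0.11, 2.69], [-2.54, 2.54]. Speed limits (rad/s): [2.39, 2.39, 3.01, 3.14, 3.14, 3.14].

INTERFACE

Orientations are given as a rotation vector (axis times angle).
In Python, from workcell import ctrl, viewer, ticket, models gives the robot as it stands.
- The arm moves only by the tool play_rows, never from a script. Its arguments are lists of equal length, an entry for each row: "dp": the shift along the world's x, y, z in mm, a list of three; "yaw": the turn about the world's z in degrees. In form: {"dp": [[tx, ty, tz], ...], "yaw": [yaw, ...]}. A call has 1 to 8 rows; each row shifts and turns the commanded pose from where the row before left it; what a row does not reach is not made up. A row lasts 1/12 s, in which the tool goes at most 41.7 mm and 7.16 degrees, less where a joint would pass 70% of its speed; a pose out of reach is approached as far as the arm can. A call is refused whole if a number of a shift passes 41.7 or a number of a turn 7.16, either way. A call with a gripper value outside its range is refused whole. "gripper" is the closure, from 0 (fully open) to 1 (shut), set as the call begins (left out, the last holds). The fingers move at their own pace and stop on an object; the grip force is fixed at half the most. Time passes only in rows, so rows that do not move let the fingers close. It gives the time, the measured TCP pose, the force, the opening and the grip force at its end, in the units of the state.
- ctrl.get_obs(): the state, without advancing time (a new reading comes with each control period).
- viewer.get_image(name): name is "scene" or "top" or "wrist"; returns a dict with "pixels" (480x640x3 uint8, red, green, blue), "range_z" (480x640 float32, mm along the optical axis (not along the pixel's ray), 0 where there is no reading), "fx", "fy", "cx", "cy" (pixels), "dist_coeffs" ([k1, k2, p1, p2, k3] as OpenCV has them; the pictures are not rectified), "T" (4x4, takes a point from camera to world coordinates); the wrist camera has in their place "hand_eye" (4x4, takes a point from camera to tool coordinates, whose origin is the TCP and whose axes are the flange's). Camera axes: x right, y up, looking along -z (the intrinsics and any distortion apply to the point x, -y, -z); pixel columns grow to the right and rows downward; lengths in mm; the calibration is good to about 2 mm. A picture is of the moment at which its call begins: read the wrist's pose just before it.
- ticket.close_job(): hands the job in; it is judged then, once.
Trained networks look in a picture, given as the dict that the camera call returned (one of the last four; its "shot" number tells which), for a name from the list of things; names that differ only in an ending like _2 or _b are one class to them, and where a whole thing is asked for, a point or a joint stands for the part that bears it (a point fixed in the world has none). Each returns a list of dicts, best first, with "conf" (0 to 1); they miss things now and then, are a little off and sometimes report something else, mostly with a low value. They report only what shows in the picture. A call takes as long as a camera call. They do not tell look-alikes from the thing itself.
- models.look_for(picture, name): "bbox" ([centre column, centre row, width, height] in pixels, round what is visible of it).
- models.landmark_of(picture, name): "location" ([column, row] in pixels: a listed point, or the origin of a listed thing).
The state is a dict: "t": time; "qpos": joint angles; "qvel": joint speeds; "joint_torque": joint torques, N m; "ee_pos": TCP position; "orientation": TCP orientation; "ft_force": force on the tool from outside, world axes, zero at the start; "moment": the same for the moment, N m; "width": finger opening in mm; "grasp_force": force on a finger pad.
Only numpy, scipy, OpenCV 4.12 (cv2) and the standard library are available. Lean on these libraries where they do the work, as an engineer would, in place of code of your own. Each camera call takes 0.05 s, during which the arm holds its last target. There are 200 camera calls.

TASK

One brass washer is wanted for the lamp fittings in the oblong two-compartment tray beside the washer feeder. Press the feeder's plunger all the way in once and let it spring fully back out, then push the washer that came out sideways off the feeder's shelf so that it drops flat into the tray's empty compartment. Only push with the fingers: pick nothing up, bring out no second washer, and leave the loose tools round the feeder where they lie.

Things in the scene. Friction and masses are not known exactly. Their poses are not given: they have to be found in the camera images.
- feeder: Aluminium bench washer feeder, fixed; base 158 x 48 x 12 mm. Origin: on the table under the magazine's axis; +x = the way washers come out, +y left of that, z up. Magazine: 4 upright angles, 44 x 44 mm outside, 60 mm high (the tallest part), the washer stack on the base. Behind it (x -78 to -23 mm) a grey spring housing 36 mm wide, 36 high. Lugs to y +-40 mm at x -76 to -52 mm, 6 mm high.
- plunger (a joint): Plunger travel, m: 0 = fully out (start), 0.050 = fully in at a firm stop; horizontal, along the feeder's +x. A spring (3 N at first, 6 N fully in) brings it back by itself as the finger backs off. A full stroke pushes the lowest washer out onto the shelf; when the plunger is back out the next washer drops down, and a second stroke would push that out.
- shelf_point (a point): Point on top of the feeder's delivery shelf (12 mm above the table) where a pushed-out washer's centre comes to lie: 47 mm in front of the magazine's axis. The shelf is flat and open to both sides: 22 to 72 mm in front of that axis, 48 mm wide; along its far end (72 to 76 mm) runs a stop strip 4 mm high.
- plunger_face (a point): Centre of the outer face of the plunger's round black knob (34 mm across, 10 mm thick), on the end of a steel rod 24 mm above the table; it moves with the plunger. At rest it is at x = -145 mm, y = 0 in the feeder's frame. Press it here towards the feeder's +x.
- washer_0_center (a point): Centre of the lowest washer, the one that comes out first. Brass, 34 mm across, 12 mm hole, 8 mm thick, about 50 g. All four washers are alike.
- washer_1_center (a point): Centre of the second washer from below, in the magazine; it must stay in there.
- washer_2_center (a point): Centre of the third washer from below; stays in the magazine.
- washer_3_center (a point): Centre of the fourth washer, at the top; stays in the magazine.
- parts_tray: Oblong grey tray, 95 x 64 mm, fixed, axes parallel to the feeder's, 1.5 mm from the shelf's left (+y) or right (-y) side, which varies. Origin: under the centre of its empty compartment, 52 (x) x 58 (y) mm inside, 57.5 mm straight sideways from the shelf point. Floor 2 mm, walls and divider 9 mm high, 3 mm thick. Compartment at tray x 29 to 63 mm: brass lamp fittings up to 15 mm high.
- round_dish: Round open steel dish, 61 mm across, rim 9 mm high, fixed, empty, on the other side of the shelf. Not where the washer goes. Origin: under its centre.
- glass_cutter: Loose bystander: brass glass cutter, 151 x 17 x 17 mm, lying beside the feeder's spring housing. Origin: underside of its middle. Leave it.
- electrical_tape: Loose bystander: black roll of tape, 53 mm across, 19 mm high, on the table beside the feeder. Origin: underside centre. Leave it.
- tin_10: Loose bystander: small white screw-lid tin, 72 mm across, 18 mm high. Origin: underside centre. Leave it.
- spring_clamp: Loose bystander: orange spring clamp, 121 x 59 x 26 mm, lying beyond the far end of the delivery shelf. Origin: underside of its middle. Leave it.
- washer_0: The same lowest washer; origin: underside centre.
Mind the look-alikes: they are no part of the job. Leave any pink look-alike of the part that bears washer_3_center alone.

How it is judged (in metres and radians):
On the way, in this order (a step that is already met when the one before it is completed fails the run):
1. plunger pressed fully in (46 mm or more), the lowest washer pushed out onto the shelf (value of joint plunger above 0.046 m and x of washer_0_center in the frame of feeder above 0.04 m), for 0.05 s.
2. plunger back out, the one washer lying on the shelf, the next one dropped to the bottom of the magazine (value of joint plunger below 0.004 m and x of washer_0_center in the frame of feeder between 0.038 and 0.06 m and y of washer_0_center in the frame of feeder between -0.02 and 0.02 m and z of washer_1_center in the frame of feeder below 0.019 m), for 0.2 s.
3. the washer lies flat in the empty compartment of the oblong tray (x of washer_0_center in the frame of parts_tray between -0.013 and 0.013 m and y of washer_0_center in the frame of parts_tray between -0.016 and 0.016 m and z of washer_0_center in the frame of parts_tray below 0.009 m and angle between washer_0_center's own z axis and vertical below 0.12 rad), for 0.2 s.
At the end, for the whole second after the job is handed in: The first washer lies still and flat (0.12 rad) on the floor of the tray's empty compartment (centre within 13 mm along, 16 mm across: its full play), the plunger is out (under 4 mm), and the other three washers are in the magazine (within 6 mm), the next one at its bottom (all of step 3 and linear speed of washer_0 below 0.01 m/s and value of joint plunger below 0.004 m and z of washer_1_center in the frame of feeder below 0.019 m and x of washer_1_center in the frame of feeder between -0.006 and 0.006 m and x of washer_2_center in the frame of feeder between -0.006 and 0.006 m and x of washer_3_center in the frame of feeder between -0.006 and 0.006 m); the robot touches nothing.
It fails at once if a second washer was pushed out of its place in the magazine (more than 8 mm) (x of any of washer_1_center, washer_2_center, washer_3_center in the frame of feeder above 0.008 m).
It fails at once if a washer was lifted (more than 14 mm) (height (world z) of washer_0_center above 0.03 m or height (world z) of washer_1_center above 0.038 m or height (world z) of washer_2_center above 0.046 m or height (world z) of washer_3_center above 0.054 m).
It fails at once if a loose bystander was moved more than 15 mm (distance of any of glass_cutter, electrical_tape, spring_clamp, tin_10 from where it was at the start of the episode above 0.015 m).
It also fails if it takes over 46 s, if anything falls off the work surface, if the arm or the gripper's body presses on something with over 40 N, if the wrist force passes 120 N, or if a joint passes its speed limit or range.

## Working session

There is one attempt and no reset: what is moved stays moved. The work goes in short steps, Python scripts to look and compute and a tool call to move; the robot and the scene stay as the last step left them, time stands still between calls to the robot, and variables do not carry over. Pictures are saved under pics/ and viewed, at most 10 in all, crops included, and the job is handed in when it is done.

Besides the shell and the picture viewer there is one more tool, called after "Emit:" as name(argument=value, ...) on one line, values as JSON. play_rows: Moves the arm, as the interface text tells. Its arguments: {"type":"object","properties":{"dp":{"type":"array"},"yaw":{"type":"array"},"gripper":{"type":"number"}},"required":["dp","yaw"]}

```bash
mkdir -p pics; ls
cat > h.py <<'E'
import numpy as np, cv2
from scipy.spatial.transform import Rotation as R
from workcell import ctrl, viewer, ticket, models
def T_of(im, obs=None):
    if "T" in im: return np.array(im["T"])
    A=np.eye(4);A[:3,:3]=R.from_rotvec(obs["orientation"]).as_matrix();A[:3,3]=obs["ee_pos"]
    return A@np.array(im["hand_eye"])
def ray(im,uv,obs=None):
    K=np.array([[im["fx"],0,im["cx"]],[0,im["fy"],im["cy"]],[0,0,1.]])
    p=cv2.undistortPoints(np.array([[uv]],float),K,np.array(im["dist_coeffs"],float))[0,0]
    T=T_of(im,obs); return T[:3,3],T[:3,:3]@np.array([p[0],-p[1],-1.])
def at_z(im,uv,z,obs=None):
    o,d=ray(im,uv,obs); return o+d*(z-o[2])/d[2]
def by_depth(im,uv,obs=None):
    o,d=ray(im,uv,obs); u,v=int(round(uv[0])),int(round(uv[1]))
    return o+d*float(im["range_z"][v,u])
def save(im,n): cv2.imwrite(f"pics/{n}.png",im["pixels"][:,:,::-1])
E
python3 - <<'E'
from h import *
print({k:np.round(v,3).tolist() if not isinstance(v,(int,float)) else v for k,v in ctrl.get_obs().items()})
zs=dict(feeder=0,shelf_point=12,plunger_face=24,washer_3_center=40,parts_tray=0,round_dish=0,glass_cutter=0,electrical_tape=0,tin_10=0,spring_clamp=0)
for c in ["top","scene"]:
    im=viewer.get_image(c); save(im,c+"0")
    for n,z in zs.items():
        for r in models.landmark_of(im,n)[:2]:
            print(c,n,round(r["conf"],2),np.round(r["location"]),np.round(at_z(im,r["location"],z),1))
E
```

```text
pics
{'t': 0.0, 'qpos': [-1.147, 0.424, 1.631, -0.0, 1.089, -0.019], 'qvel': [0.001, 0.0, 0.001, -0.001, -0.001, -0.001], 'joint_torque': [-0.0, -54.462, -27.366, 0.064, 0.023, -0.0], 'ee_pos': [267.577, -564.202, 221.89], 'orientation': [-3.063, -0.69, 0.0], 'ft_force': [1.006, 0.142, -0.797], 'moment': [-0.055, -0.029, -0.039], 'grasp_force': 0.0, 'width': 87.96929637035208}
top feeder 0.87 [326. 246.] [599.5  49.1   0. ]
top feeder 0.47 [312. 186.] [707.2  73.8   0. ]
top shelf_point 0.8 [352. 251.] [587.8   4.6  12. ]
top plunger_face 0.71 [250. 221.] [639.9 181.9  24. ]
top washer_3_center 0.66 [317. 340.] [436.   66.7  40. ]
top washer_3_center 0.55 [328. 245.] [596.   47.8  40. ]
top parts_tray 0.62 [359. 222.] [641.7 -10.    0. ]
top parts_tray 0.22 [249. 221.] [643.6 186.5   0. ]
top glass_cutter 0.8 [276. 292.] [517.3 136.8   0. ]
top electrical_tape 0.55 [312. 184.] [710.9  73.3   0. ]
top tin_10 0.69 [343. 167.] [743.1  17.4   0. ]
top spring_clamp 0.77 [417. 285.] [ 529.5 -111.7    0. ]
scene feeder 0.6 [325. 243.] [602.8  52.    0. ]
scene shelf_point 0.64 [350. 236.] [581.6   4.5  12. ]
scene plunger_face 0.6 [258. 252.] [629.2 189.9  24. ]
scene plunger_face 0.53 [339. 224.] [615.1   8.2  24. ]
scene washer_3_center 0.78 [367. 293.] [410.9  95.4  40. ]
scene washer_3_center 0.68 [342. 192.] [692.5 -55.2  40. ]
scene parts_tray 0.79 [337. 221.] [654.1 -12.8   0. ]
scene round_dish 0.91 [358. 257.] [529.9  23.6   0. ]
scene glass_cutter 0.68 [308. 287.] [514.4 149.    0. ]
scene electrical_tape 0.95 [285. 220.] [719.9  78.6   0. ]
scene tin_10 0.88 [301. 206.] [748.8  20.4   0. ]
scene spring_clamp 0.56 [407. 231.] [ 537.7 -112.9    0. ]
scene spring_clamp 0.5 [326. 247.] [591.2  57.5   0. ]
```

View pics/top0.png

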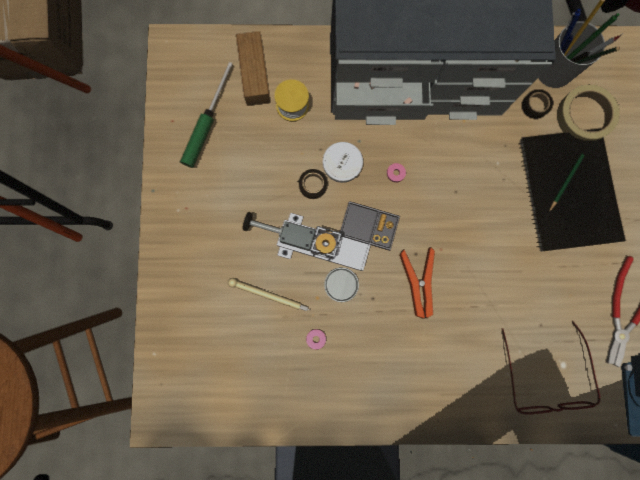

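View pics/scene0.png

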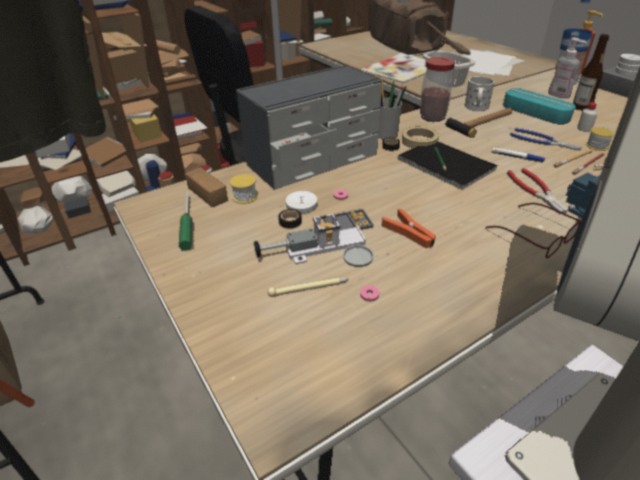

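The feeder points roughly towards world −y (about −106°). The tray is on its +y side (world +x, pixel 370,225) and the dish on the other (342,285). The pink rings at (397,172) and (316,339) are look-alikes. I'm moving above the feeder for a closer look.

Emit:
play_rows(dp=[[17,31,5],[17,31,5],[17,31,5],[17,31,5],[17,31,5],[17,31,5],[17,31,5],[17,31,5]], yaw=[-3,-3,-3,-3,-3,-3,-3,-3], gripper=1)

```text
t: 1.77
ee_pos: [404.4, -315.2, 263.1]
orientation: [3.141, 0.033, 0.001]
ft_force: [0.4, 0.3, 0.9]
width: 37.8
grasp_force: 0.0
```

Emit:
play_rows(dp=[[17,31,5],[17,31,5],[17,31,5],[17,31,5],[17,31,5],[17,31,5],[17,31,5],[17,31,5]], yaw=[-3,-3,-3,-3,-3,-3,0,0])

```text
t: 2.43
ee_pos: [540.4, -67.0, 303.2]
orientation: [3.108, -0.454, 0.001]
ft_force: [1.1, 0.5, -0.6]
width: 0.8
grasp_force: 0.0
```

Emit:
play_rows(dp=[[17,31,0],[17,31,0],[17,31,0],[0,0,0],[0,0,0]], yaw=[0,0,0,0,0])

```text
t: 2.85
ee_pos: [591.1, 25.7, 302.3]
orientation: [3.109, -0.45, -0.001]
ft_force: [0.1, -0.3, 0.4]
width: 0.1
grasp_force: 0.0
```

Run:
```python
from h import *
zs=dict(feeder=0,shelf_point=12,plunger_face=24,washer_3_center=40,parts_tray=0,round_dish=0,glass_cutter=0,electrical_tape=0)
o=ctrl.get_obs(); im=viewer.get_image("wrist"); save(im,"w1")
print(o["ee_pos"],o["orientation"],o["width"])
for n,z in zs.items():
    for r in models.landmark_of(im,n)[:2]:
        print(n,round(r["conf"],2),np.round(r["location"]),np.round(at_z(im,r["location"],z,o),1))
```

```text
[591.10546048  25.73777415 302.3434462 ] [ 3.10905139e+00 -4.49656844e-01 -6.51859586e-04] 0.07402816757731305
feeder 0.96 [300. 190.] [601.3  50.2   0. ]
shelf_point 0.83 [337. 195.] [584.8   8.9  12. ]
plunger_face 0.75 [172. 194.] [642.4 190.7  24. ]
washer_3_center 0.93 [299. 198.] [598.4  49.9  40. ]
washer_3_center 0.57 [379.  45.] [724.8 -73.6  40. ]
round_dish 0.85 [336. 235.] [533.9  23.9   0. ]
glass_cutter 0.75 [248. 274.] [515.8 147.1   0. ]
electrical_tape 0.89 [254. 104.] [709.9  71.3   0. ]
```

View pics/w1.png

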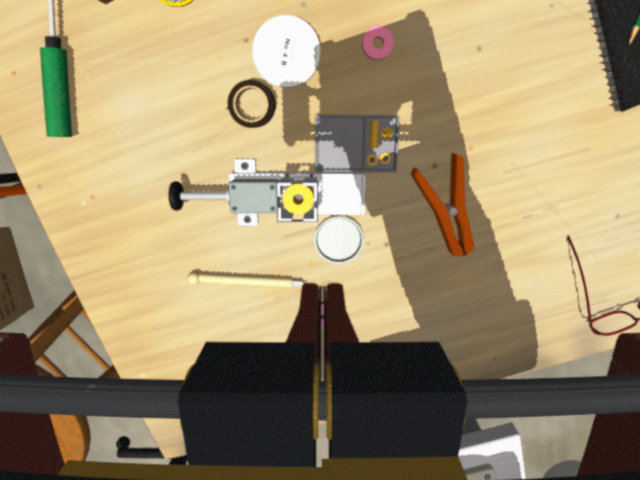

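The wrist view confirms the layout: knob (172,194), magazine (299,198), shelf (340,195), empty compartment (340,142) on the +y side. The image rows are parallel to the feeder. Next I go behind the knob.

Emit:
play_rows(dp=[[11,34,0],[11,34,0],[11,34,0],[11,34,0],[11,34,0],[10,32,0],[0,0,-40],[0,0,-40]], yaw=[-1,0,0,0,0,0,0,0])

```text
t: 3.97
ee_pos: [658.0, 228.9, 224.4]
orientation: [-3.102, 0.477, -0.01]
ft_force: [-0.5, -0.6, -0.8]
width: 0.2
grasp_force: 0.0
```

Emit:
play_rows(dp=[[0,0,-40],[0,0,-40],[0,0,-40],[0,0,-40],[0,0,-30],[0,0,-12],[0,0,0],[0,0,0]], yaw=[0,0,0,0,0,0,0,0])

```text
t: 4.63
ee_pos: [656.3, 226.3, 21.2]
orientation: [-3.104, 0.482, -0.0]
ft_force: [1.2, -0.6, 0.2]
width: 0.6
grasp_force: 0.0
```

Run:
```python
from h import *
o=ctrl.get_obs(); print(o["ee_pos"],o["ft_force"])
im=viewer.get_image("wrist")
out=[im["pixels"]]
for n,z in dict(plunger_face=24,washer_3_center=40,feeder=0).items():
    for r in models.landmark_of(im,n)[:1]: print(n,r["conf"],r["location"],at_z(im,r["location"],z,o))
t=viewer.get_image("top")
a=cv2.resize(t["pixels"][160:310,200:400],(800,600),interpolation=cv2.INTER_CUBIC)
cv2.imwrite("pics/a.png",np.hstack([cv2.resize(im["pixels"],(400,300)),cv2.resize(a,(400,300))])[:,:,::-1])
```

```text
[656.33847913 226.26708678  21.2317878 ] [ 1.24776114 -0.56936763  0.19664791]
plunger_face 0.87 [404.4, 315.9] [641.31083716 191.47435724  24.        ]
feeder 0.23 [604.4, 87.4] [710.88487019  72.78424362   0.        ]
```

View pics/a.png

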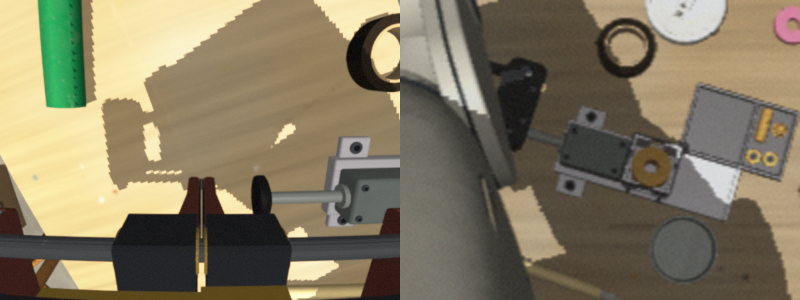

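The knob is at (262,195) in the left half of the image, right of the fingertips and level with them along the rod. I'm approaching it now.

Emit:
play_rows(dp=[[-3,1,0],[-3,-9.5,0],[-2,-6,0],[-0.6,-1.9,0],[-0.6,-1.9,0],[0,0,0]], yaw=[0,0,0,0,0,0])

```text
t: 5.38
ee_pos: [646.5, 207.3, 20.7]
orientation: [3.104, -0.483, -0.0]
ft_force: [-0.1, -0.3, -0.5]
width: 0.6
grasp_force: 0.0
```

Emit:
play_rows(dp=[[-0.6,-1.9,0],[-0.6,-1.9,0],[-0.6,-1.9,0],[0,0,0]], yaw=[0,0,0,0])

```text
t: 5.72
ee_pos: [644.6, 202.0, 20.5]
orientation: [3.104, -0.482, -0.0]
ft_force: [0.2, -0.1, -0.2]
width: 0.4
grasp_force: 0.0
```

Emit:
play_rows(dp=[[-0.6,-1.9,0],[-0.6,-1.9,0],[-0.6,-1.9,0],[0,0,0]], yaw=[0,0,0,0])

```text
t: 6.05
ee_pos: [643.1, 196.8, 20.7]
orientation: [-3.104, 0.482, -0.001]
ft_force: [-0.0, 2.6, -1.6]
width: 0.6
grasp_force: 1.4
```

Emit:
play_rows(dp=[[-0.6,-1.9,0],[-0.6,-1.9,0],[-0.6,-1.9,0],[0,0,0]], yaw=[0,0,0,0])

```text
t: 6.38
ee_pos: [641.6, 191.5, 20.7]
orientation: [-3.103, 0.481, -0.001]
ft_force: [1.7, 4.6, -3.1]
width: 0.4
grasp_force: 2.7
```

Emit:
play_rows(dp=[[-1.3,-4.1,0],[-1.3,-4.1,0],[-1.3,-4.1,0],[-1.3,-4.1,0],[-1.3,-4.1,0],[-1.3,-4.1,0],[-1.3,-4.1,0],[-1.3,-4.1,0]], yaw=[0,0,0,0,0,0,0,0])

```text
t: 7.05
ee_pos: [631.7, 158.9, 20.7]
orientation: [-3.103, 0.481, -0.003]
ft_force: [3.7, 6.8, -4.7]
width: 0.7
grasp_force: 4.1
```

Emit:
play_rows(dp=[[-0.6,-1.9,0],[-0.6,-1.9,0],[0,0,0],[0,0,0]], yaw=[0,0,0,0])

```text
t: 7.38
ee_pos: [630.5, 154.9, 20.7]
orientation: [-3.103, 0.481, -0.003]
ft_force: [3.3, 5.8, -4.3]
width: 0.3
grasp_force: 3.0
```

Emit:
play_rows(dp=[[-0.6,-1.9,0],[-0.3,-0.9,0],[0,0,0]], yaw=[0,0,0])

```text
t: 7.63
ee_pos: [629.7, 152.4, 20.7]
orientation: [-3.103, 0.481, -0.003]
ft_force: [4.1, 6.6, -4.0]
width: 0.8
grasp_force: 3.5
```

Emit:
play_rows(dp=[[-0.3,-0.9,0],[-0.3,-0.9,0],[0,0,0]], yaw=[0,0,0])

```text
t: 7.88
ee_pos: [629.4, 151.0, 20.8]
orientation: [-3.102, 0.481, -0.004]
ft_force: [3.8, 8.4, -5.1]
width: 0.2
grasp_force: 4.6
```

Emit:
play_rows(dp=[[-0.3,-0.9,0],[-0.3,-0.9,0],[0,0,0]], yaw=[0,0,0])

```text
t: 8.13
ee_pos: [629.4, 150.9, 20.8]
orientation: [-3.1, 0.481, -0.006]
ft_force: [4.8, 15.5, -8.3]
width: 0.6
grasp_force: 8.6
```

Emit:
play_rows(dp=[[-0.3,-0.9,0],[-0.3,-0.9,0],[0,0,0]], yaw=[0,0,0])

```text
t: 8.38
ee_pos: [629.4, 150.8, 20.9]
orientation: [-3.097, 0.481, -0.008]
ft_force: [6.0, 24.5, -9.9]
width: 0.4
grasp_force: 12.5
```

Firm stop reached. Backing off.

Emit:
play_rows(dp=[[1.2,3.8,0],[3,9.5,0],[3,9.5,0],[3,9.5,0],[3,9.5,0],[3,9.5,0],[3,9.5,0],[3,9.5,0]], yaw=[0,0,0,0,0,0,0,0])

```text
t: 9.05
ee_pos: [648.9, 217.0, 20.5]
orientation: [3.104, -0.481, -0.002]
ft_force: [-0.0, -0.6, -0.9]
width: 0.1
grasp_force: 0.0
```

Emit:
play_rows(dp=[[3,9.5,0],[0,0,40],[0,0,40],[0,0,40],[0,0,40],[-11,-35,20],[-11,-35,20],[-11,-35,20]], yaw=[0,0,0,0,0,0,0,0], gripper=0.88)

```text
t: 9.72
ee_pos: [618.6, 120.8, 241.8]
orientation: [3.105, -0.479, 0.0]
ft_force: [1.3, -0.8, 0.8]
width: 10.8
grasp_force: 0.0
```

Emit:
play_rows(dp=[[-15,-34,0],[-15,-34,0],[-15,-34,0],[-15,-15,0],[-10,-10,0],[0,0,0],[0,0,0]], yaw=[0,0,0,0,0,0,0])

```text
t: 10.3
ee_pos: [549.4, -5.6, 240.8]
orientation: [-3.104, 0.483, -0.001]
ft_force: [0.5, 0.2, 0.2]
width: 10.5
grasp_force: 0.0
```

Run:
```python
from h import *
zs=dict(feeder=0,shelf_point=12,plunger_face=24,washer_0_center=16,washer_3_center=32,parts_tray=0,round_dish=0,glass_cutter=0,electrical_tape=0)
o=ctrl.get_obs(); im=viewer.get_image("wrist"); save(im,"w2")
print(o["ee_pos"],o["orientation"],o["width"],o["t"])
for n,z in zs.items():
    for r in models.landmark_of(im,n)[:2]:
        print(n,round(r["conf"],2),np.round(r["location"]),np.round(at_z(im,r["location"],z,o),1))
```

```text
[549.42381813  -5.59156812 240.78892891] [-3.10392632e+00  4.82670582e-01 -6.50835093e-04] 10.473856509934878 10.3
feeder 0.8 [255. 175.] [598.   51.4   0. ]
feeder 0.58 [248. 179.] [595.9  60.3   0. ]
shelf_point 0.6 [300. 171.] [588.1   5.2  12. ]
shelf_point 0.24 [249. 173.] [602.   54.4  12. ]
plunger_face 0.95 [104. 185.] [637.2 193.7  24. ]
plunger_face 0.49 [246. 178.] [599.4  56.1  24. ]
washer_0_center 0.94 [300. 178.] [582.3   6.3  16. ]
washer_3_center 0.92 [247. 181.] [597.   54.6  32. ]
washer_3_center 0.7 [292. 314.] [450.8  58.6  32. ]
parts_tray 0.86 [298. 116.] [639.5  -9.6   0. ]
round_dish 0.64 [300. 225.] [533.4  24.5   0. ]
round_dish 0.27 [199. 276.] [511.2 150.6   0. ]
glass_cutter 0.82 [202. 275.] [511.5 147.6   0. ]
glass_cutter 0.44 [298. 176.] [582.7   9.4   0. ]
electrical_tape 0.56 [193.  70.] [712.   73.9   0. ]
```

View pics/w2.png

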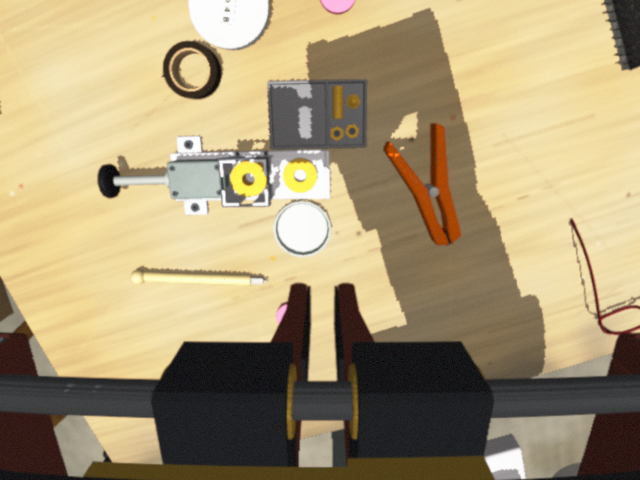

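The washer lies on the shelf at (300,176), the plunger is back out at (108,181), and the next washer sits in the magazine. Descending behind the washer, above the dish's rim, at about 15 mm.

Emit:
play_rows(dp=[[-3,23,-10],[0,0,-40],[0,0,-40],[0,0,-40],[0,0,-40],[0,0,-25],[0,0,0],[0,0,0]], yaw=[1,0,0,0,0,0,0,0])

```text
t: 11.47
ee_pos: [545.4, 17.2, 44.6]
orientation: [3.108, -0.454, -0.005]
ft_force: [0.3, -0.3, -0.3]
width: 10.3
grasp_force: 0.0
```

Run:
```python
from h import *
o=ctrl.get_obs(); im=viewer.get_image("wrist"); save(im,"w3")
print(o["ee_pos"],o["orientation"],o["width"],o["t"])
M=R.from_rotvec(o["orientation"]).as_matrix()
for n,z in dict(washer_0_center=16,shelf_point=12,parts_tray=0,washer_3_center=32).items():
    for r in models.landmark_of(im,n)[:2]:
        p=at_z(im,r["location"],z,o)
        print(n,round(r["conf"],2),np.round(r["location"]),np.round(p,1),"tool",np.round(M.T@(p-o["ee_pos"]),1))
```

```text
[545.40734467  17.22489447  44.63262385] [ 3.10812641 -0.4542528  -0.00470818] 10.29022874065202 11.4667
washer_0_center 0.73 [318. 206.] [585.    7.3  16. ] tool [40.9 -1.8 28.5]
shelf_point 0.96 [317. 202.] [586.    7.8  12. ] tool [41.7 -2.6 32.5]
shelf_point 0.72 [223. 206.] [598.   54.3  12. ] tool [ 39.9 -50.6  32.5]
parts_tray 0.8 [320.  83.] [641.  -10.3   0. ] tool [99.6 -1.1 44.3]
parts_tray 0.46 [553. 228.] [ 532.3 -114.8    0. ] tool [ 25.3 130.2  44.7]
washer_3_center 0.64 [298. 438.] [463.6  56.   32. ] tool [-89.4 -13.8  12.9]
washer_3_center 0.56 [216. 213.] [598.5  52.2  32. ] tool [ 40.9 -48.8  12.5]
```

View pics/w3.png

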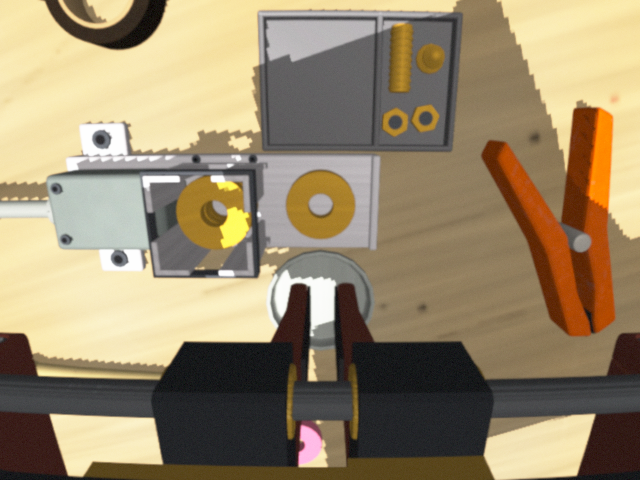

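The washer at (320,204) is centred on the fingers (x≈322), and the compartment is straight ahead at (320,83). Lowering, then pushing.

Emit:
play_rows(dp=[[0,0,-20],[0,0,-9.5],[0,0,0],[3.8,-1.2,0],[3.8,-1.2,0],[3.8,-1.2,0],[0,0,0]], yaw=[0,0,0,0,0,0,0])

```text
t: 12.3
ee_pos: [559.3, 13.3, 16.8]
orientation: [-3.108, 0.455, -0.004]
ft_force: [0.7, -0.1, 0.3]
width: 10.4
grasp_force: 0.0
```

Emit:
play_rows(dp=[[3.8,-1.2,0],[3.8,-1.2,0],[3.8,-1.2,0],[3.8,-1.2,0],[3.8,-1.2,0],[3.8,-1.2,0],[0,0,0]], yaw=[0,0,0,0,0,0,0])

```text
t: 12.88
ee_pos: [581.5, 6.1, 16.1]
orientation: [-3.108, 0.455, -0.002]
ft_force: [-0.4, 0.1, -0.0]
width: 10.6
grasp_force: 0.1
```

Emit:
play_rows(dp=[[3.8,-1.2,0],[3.8,-1.2,0],[3.8,-1.2,0],[3.8,-1.2,0],[3.8,-1.2,0],[0,0,0]], yaw=[0,0,0,0,0,0])

```text
t: 13.38
ee_pos: [600.6, 0.1, 16.1]
orientation: [-3.108, 0.455, -0.002]
ft_force: [-1.1, 0.0, -0.0]
width: 10.4
grasp_force: 0.0
```

Run:
```python
from h import *
o=ctrl.get_obs(); im=viewer.get_image("wrist"); save(im,"w4")
print(o["ee_pos"],o["ft_force"],o["t"])
```

```text
[6.00628590e+02 1.41126694e-01 1.61172497e+01] [-1.05248189  0.01704897 -0.02212309] 13.3833
```

View pics/w4.png

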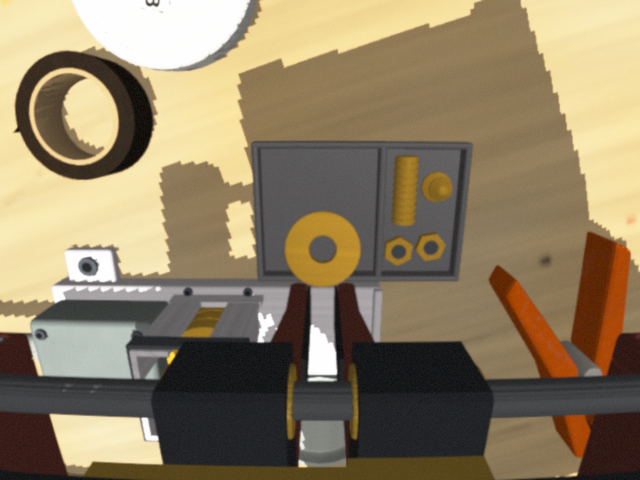

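The washer is partly into the compartment (323,248), with its rear edge still on the near wall. Pushing a little further.

Emit:
play_rows(dp=[[3.8,-1.2,-1.5],[3.8,-1.2,0],[3.8,-1.2,0],[0,0,0],[0,0,0]], yaw=[0,0,0,0,0])

```text
t: 13.85
ee_pos: [611.2, -3.3, 14.5]
orientation: [-3.108, 0.455, -0.001]
ft_force: [0.1, 0.7, -0.2]
width: 10.7
grasp_force: 0.0
```

Run:
```python
from h import *
o=ctrl.get_obs(); im=viewer.get_image("wrist"); save(im,"w5")
print(o["ee_pos"],o["ft_force"],o["t"])
K=im["range_z"]; 
for n,z in dict(washer_0_center=6,parts_tray=0).items():
    for r in models.landmark_of(im,n)[:2]: print(n,r["conf"],r["location"],at_z(im,r["location"],z,o))
```

```text
[611.16252702  -3.30199741  14.52046857] [ 0.13198946  0.65519315 -0.1658514 ] 13.85
washer_0_center 0.61 [320.7, 257.2] [631.14380822  -8.69833807   6.        ]
```

View pics/w5.png

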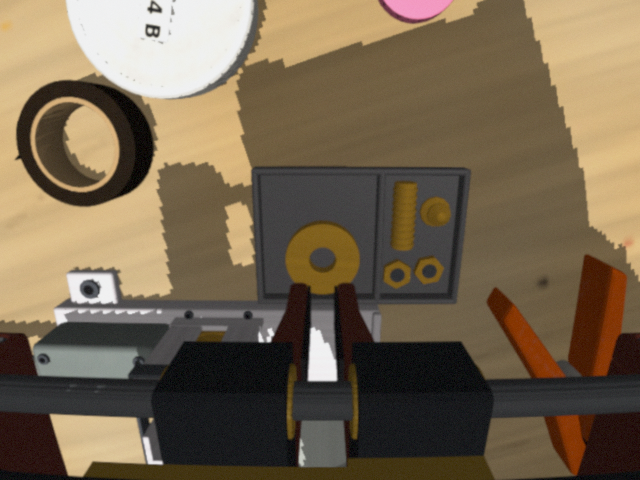

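The washer appears to have dropped in: at (322,258) it lies clear of the near wall. I'll lift off and verify with depth.

Emit:
play_rows(dp=[[-2,0.6,0],[0,0,20],[0,0,35],[0,0,35],[-10,3,30],[0,0,0],[0,0,0]], yaw=[0,0,0,0,0,0,0])

```text
t: 14.58
ee_pos: [599.5, 0.5, 136.4]
orientation: [-3.108, 0.454, -0.006]
ft_force: [-0.2, 0.5, -0.6]
width: 10.9
grasp_force: 0.0
```

Run:
```python
from h import *
o=ctrl.get_obs(); im=viewer.get_image("wrist"); save(im,"w6")
print(o["ee_pos"],o["t"])
for n,z in dict(washer_0_center=6,parts_tray=0,washer_3_center=32,plunger_face=24).items():
    for r in models.landmark_of(im,n)[:2]: print(n,r["conf"],r["location"],at_z(im,r["location"],z,o))
r=models.look_for(im,"washer_0_center")
for b in r[:3]:
    c,rr,w,h=b["bbox"]; print(b["conf"],np.round(b["bbox"]))
    for a in np.arange(0,6.28,.785):
        uv=(c+.34*w*np.cos(a),rr+.34*h*np.sin(a)); print(np.round(by_depth(im,uv,o),1),end=" ")
    print()
```

```text
[5.99501238e+02 5.49950017e-01 1.36424474e+02] 14.5833
washer_0_center 0.72 [323.1, 190.2] [629.70863685  -9.24371405   6.        ]
washer_0_center 0.59 [321.9, 188.1] [631.49684332  -8.83072068   6.        ]
parts_tray 0.58 [321.0, 178.3] [637.99830645 -10.04247219   0.        ]
washer_3_center 0.86 [376.6, 20.1] [727.10093766 -72.90158136  32.        ]
washer_3_center 0.84 [252.2, 260.6] [599.26171782  53.65853237  32.        ]
plunger_face 0.63 [69.7, 256.2] [640.32405674 190.66306417  24.        ]
0.88 [324. 190.  46.  44.]
[627.  -21.5  10.3] [620.1 -15.9   9.1] [619.6  -7.   10.7] [6.248e+02 2.000e-01 8.600e+00] [633.7   1.1   9.8] [640.4  -4.6  11.2] [641.1 -13.4  10.4] [635.8 -20.4  11.4]
```

View pics/w6.png

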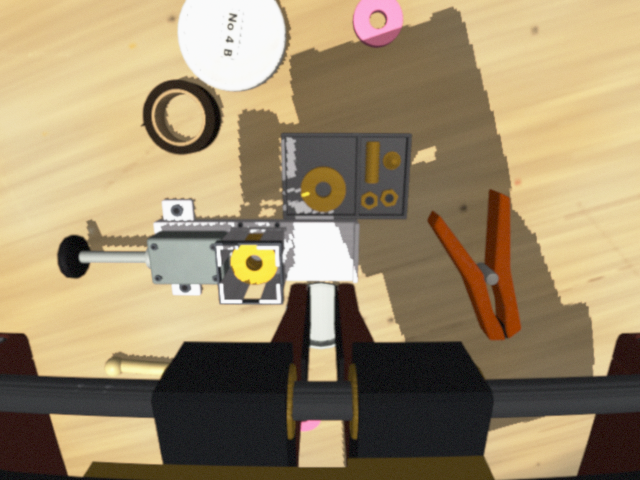

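The washer lies flat in the compartment: its top is about 10 mm high all round, which is floor plus thickness. The plunger is out at (72,256), the magazine stack is intact, and the tools haven't moved. Handing in.

```bash
python3 -c "
from h import *
print(ticket.close_job())"
```

```text
the job is handed in; nothing more can be done
None
```

I pressed the plunger once and pushed the one washer off the shelf; it lies flat in the tray's empty compartment, the plunger is back out, and the job is handed in (the hand-in gave no verdict).

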